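Close the sample jars and set the shaker

ROBOT

A 6-joint arm with a two-finger parallel gripper is mounted at the origin on the work surface. World frame = base frame: x ahead of the robot, y to its left, z up, the work surface at z = 0. Lengths are in m, angles in rad, forces in N, time in s.
With the tool pointing down it reaches from about 0.35 to 0.775 m from the base axis. Payload 7.3 kg.
Tool frame: the origin (TCP) lies midway between the tips of the shut fingers; the grasp point (between the pads) lies 19 mm behind it (tcp_to_grasp is the distance from the TCP to the grasp point, in m); z points along the fingers, y is the line along which they close (so a half turn about z gives the same grasp; the last joint's range is limited). The gripper opens to 92 mm and grips with 3 to 60 N. Pads are 19 mm wide; open, the fingers measure 130 mm over their backs; the gripper's body (75 mm by 190 mm) begins 47 mm behind the grasp point.
Start: joints at [-1.355, 0.342, 1.524, -0, 1.275, -0.146], TCP at [0.186, -0.491, 0.188] pointing down, gripper open.
Joint ranges: [-2.53, 2.53], [-0.77, 2.02], [0.04, 2.7], [-1, 4.14], [0.28, 2.66], [-3.11, 3.11]. Speed limits (rad/s): [2.57, 2.57, 3.14, 3.14, 3.14, 3.14].

INTERFACE

Orientations are given as [roll, pitch, yaw] about the fixed x, y, z axes, in that order (R = Rz(yaw) Ry(pitch) Rx(roll)).
In Python, from cell import observe, read_camera, calibration, hand_in, tcp_to_grasp gives the robot as it stands.
- The arm moves only by the tool send_rows, never from a script. Its argument "targets" is a list of rows, each a list of 5 numbers: the opening, from 0 (shut) to 1 (fully open), then the shift along the world's x, y, z in m, then the turn about the world's z in rad. A call has 1 to 5 rows; each row shifts and turns the commanded pose from where the row before left it; what a row does not reach is not made up. A row lasts 1/10 s, in which the tool goes at most 50 mm and 8.59 degrees, less where a joint would pass 70% of its speed; a pose out of reach is approached as far as the arm can. A call is refused whole if a number of a shift passes 0.05 or a number of a turn 0.15, either way. A call with a gripper value outside its range is refused whole. The fingers move at their own pace and stop on an object; "grip_force" is the grip in N (left out, the last holds). Time passes only in rows, so rows that do not move let the fingers close. It gives the time, the measured TCP pose, the force, the opening and the grip force at its end, in the units of the state.
- observe(): the state, without advancing time (a new reading comes with each control period).
- read_camera(name): name is "side" or "top" or "wrist"; returns (picture, depth): 400x640x3 uint8, red, green, blue; 400x640 float32, m along the optical axis (not along the pixel's ray), 0 where there is no reading.
- calibration(name): a dict with "intrinsics" (3x3 intrinsics, pixels), "k1" (the pictures are not rectified: a ray, as slopes to the right and down, at radius r is drawn at 1 + k1 r^2 times it, then the intrinsics apply), "world_to_cam" (4x4, takes a point from world to camera coordinates); the wrist camera has in their place "hand_eye" (4x4, takes a point from camera to tool coordinates, whose origin is the TCP and whose axes are the flange's). Camera axes: x right, y up, looking along -z (the intrinsics and any distortion apply to the point x, -y, -z); pixel columns grow to the right and rows downward; lengths in m; the calibration is good to about 2 mm. A picture is of the moment at which its call begins: read the wrist's pose just before it. calibration takes no time and is no camera call.
- hand_in(): hands the job in; it is judged then, once.
The state is a dict: "time": time; "qpos": joint angles; "qvel": joint speeds; "joint_efforts": joint torques, N m; "tool_pos": TCP position; "tool_rot": TCP orientation; "contact_force": force on the tool from outside, world axes, zero at the start; "torque": the same for the moment, N m; "opening": finger opening in m; "grip_force": force on a finger pad.
Only numpy, scipy, OpenCV 4.12 (cv2) and the standard library are available. Lean on these libraries where they do the work, as an engineer would, in place of code of your own. Each camera call takes 0.05 s, during which the arm holds its last target. There are 200 camera calls.

TASK

Get the sample shaker ready to run: fetch the loose lid from the tray, put it on the open jar, and press down every lid that stands proud until all four lie fully home, flush on their jar rims. Once all the lids are home, turn the speed sleeve on the control deck to 4 (the row of four studs). Leave the wash bottle, the swing-top bottle and the beaker standing where they are.

Things in the scene. Friction and masses are not known exactly. Their poses are not given: they have to be found in the camera images.
- shaker: Grey bench shaker, fixed. Origin: centre of the jar platform, at bench level; x points from the control deck across the platform. Platform 200 x 190, top 70 mm above the bench. The control deck is a raised box at x -200 to -100, 180 wide, top 110 above the bench. Four jars stand on the platform in a 2 x 2 pattern, 88 apart; which stands where varies.
- sleeve (a joint): Speed sleeve on the deck, upright axis. Value: angle (rad) of its white pointer along the scale; number N is at 0.4 x N, 0 to 5 (end stops at 0 and 2.0). Grows clockwise seen from above. Stays where left (friction 0.08 N m). Number N is a radial row of N raised white studs on the deck, 0 is a dash; mid-scale (1.0 rad) points along the shaker's -x.
- sleeve_grip (a point): Point on the sleeve's axis at mid grip height, 140 mm above the bench, at x -135, y 0 of the shaker. The knurled grip is a cylinder of radius 24 from 118 to 156 mm above the bench; below it a skirt of radius 33 from 110 to 118 mm.
- jar_a_rim (a point): Centre of jar_a's mouth, at rim height (145 mm above the bench). White jar, fixed, outer radius 36, inner 30, 75 tall. A black rubber seal disc in the neck, 4 mm below the rim when up, holds an unpressed lid with its flange 10 mm above the rim; about 9 N straight down slides it until the flange lies on the rim, and it stays. Starts open, seal up.
- jar_b_rim (a point): Centre of jar_b's mouth, at rim height (145 mm above the bench). White jar, fixed, outer radius 36, inner 30, 75 tall. A black rubber seal disc in the neck, 4 mm below the rim when up, holds an unpressed lid with its flange 10 mm above the rim; about 9 N straight down slides it until the flange lies on the rim, and it stays. lid_b starts proud by 10 mm.
- jar_c_rim (a point): Centre of jar_c's mouth, at rim height (145 mm above the bench). White jar, fixed, outer radius 36, inner 30, 75 tall. A black rubber seal disc in the neck, 4 mm below the rim when up, holds an unpressed lid with its flange 10 mm above the rim; about 9 N straight down slides it until the flange lies on the rim, and it stays. lid_c starts proud by 6 mm.
- jar_d_rim (a point): Centre of jar_d's mouth, at rim height (145 mm above the bench). White jar, fixed, outer radius 36, inner 30, 75 tall. A black rubber seal disc in the neck, 4 mm below the rim when up, holds an unpressed lid with its flange 10 mm above the rim; about 9 N straight down slides it until the flange lies on the rim, and it stays. lid_d is already home.
- lid_a: Grey push-in lid, 54 mm tall, about 80 g: white plug (radius 27.5, height 14, chamfered foot), round flange (radius 36, thickness 8) and an upright cylindrical knob (radius 14, height 32, flat top). Origin: centre of the plug's underside, z up; flange from z 14 to 22, knob from z 22 to 54. Starts loose on the round tray, knob up; belongs in jar_a.
- lid_a_flange (a point): Centre of the flange underside of lid_a (14 mm above the lid's origin); it lies at jar_a_rim when the lid is home.
- lid_b: Grey push-in lid, 54 mm tall, about 80 g: white plug (radius 27.5, height 14, chamfered foot), round flange (radius 36, thickness 8) and an upright cylindrical knob (radius 14, height 32, flat top). Origin: centre of the plug's underside, z up; flange from z 14 to 22, knob from z 22 to 54. Starts in jar_b, flange 10 mm above the rim.
- lid_b_flange (a point): Centre of the flange underside of lid_b (14 mm above the lid's origin); it lies at jar_b_rim when the lid is home.
- lid_c: Grey push-in lid, 54 mm tall, about 80 g: white plug (radius 27.5, height 14, chamfered foot), round flange (radius 36, thickness 8) and an upright cylindrical knob (radius 14, height 32, flat top). Origin: centre of the plug's underside, z up; flange from z 14 to 22, knob from z 22 to 54. Starts in jar_c, flange 6 mm above the rim.
- lid_c_flange (a point): Centre of the flange underside of lid_c (14 mm above the lid's origin); it lies at jar_c_rim when the lid is home.
- lid_d: Grey push-in lid, 54 mm tall, about 80 g: white plug (radius 27.5, height 14, chamfered foot), round flange (radius 36, thickness 8) and an upright cylindrical knob (radius 14, height 32, flat top). Origin: centre of the plug's underside, z up; flange from z 14 to 22, knob from z 22 to 54. Starts home in jar_d.
- lid_d_flange (a point): Centre of the flange underside of lid_d (14 mm above the lid's origin); it lies at jar_d_rim when the lid is home.
- tray: Round black tray, fixed, radius 165, floor 6 mm thick, rim 16 mm high. Origin: centre of its underside.
- wash_bottle: Bystander, loose on the tray: white wash bottle, radius 34, 175 mm tall with a thin bent spout rising to 214 mm and 34 mm out along its x. Origin: centre of its underside. To be left alone.
- swing_bottle: Bystander, loose on the tray: clear glass swing-top bottle, radius 34 narrowing above 120 mm to a neck of radius 14, 228 mm tall. Origin: centre of its underside. To be left alone.
- beaker: Bystander, loose on the tray: small clear beaker, rim radius 30, 60 mm tall. Origin: centre of its underside. To be left alone.
- stand: Fixed electrode stand beyond the shaker's platform: base 50 x 100 x 14, column of radius 8, 304 mm tall, at the origin; a clamp head of 30 mm and an electrode hang on the column's +x side between 150 and 295 mm, out to 40 mm. Origin: foot of the column.

How it is judged:
By the outcome, as a careful person would: the job done as asked, in the order asked, and still so for the second after the job is handed in, with the robot touching nothing.
It also fails if it takes over 72 s, if anything falls off the work surface, if the arm or the gripper's body presses on something with over 40 N, if the wrist force passes 120 N, or if a joint passes its speed limit or range.

## Working session

There is one attempt and no reset: what is moved stays moved. The work goes in short steps, Python scripts to look and compute and a tool call to move; the robot and the scene stay as the last step left them, time stands still between calls to the robot, and variables do not carry over. Pictures are saved under pics/ and viewed, at most 10 in all, crops included, and the job is handed in when it is done.

Besides the shell and the picture viewer there is one more tool, called after ">>>" in YAML: its name, and indented under it one key for each argument. send_rows: Moves the arm, as the interface text tells. Its arguments: {"type":"object","properties":{"targets":{"type":"array","items":{"type":"array","items":{"type":"number"}}},"grip_force":{"type":"number"}},"required":["targets"]}

```bash
mkdir -p pics; cat > h.py <<'E'
import numpy as np, cv2
from cell import observe, read_camera, calibration
def cloud(name, d, s=None):
    c=calibration(name);K=np.array(c["intrinsics"]);k1=c["k1"]
    v,u=np.mgrid[0:d.shape[0],0:d.shape[1]]
    p=cv2.undistortPoints(np.stack([u,v],-1).reshape(-1,1,2).astype(float),K,np.array([k1,0,0,0.])).reshape(d.shape+(2,))
    P=np.stack([p[...,0]*d,-p[...,1]*d,-d],-1)
    if "world_to_cam" in c: T=np.linalg.inv(np.array(c["world_to_cam"]))
    else:
        from scipy.spatial.transform import Rotation as R
        s=s or observe(); W=np.eye(4);W[:3,:3]=R.from_euler('xyz',s["tool_rot"]).as_matrix();W[:3,3]=s["tool_pos"]
        T=W@np.array(c["hand_eye"])
    P=P@T[:3,:3].T+T[:3,3]; P[d<=0]=np.nan
    return P
def take(name):
    s=observe(); im,d=read_camera(name)
    return im,d,cloud(name,d,s)
E
python3 - <<'E'
from h import *
print(observe())
for n in("top","side"):
    im,d,P=take(n);cv2.imwrite(f"pics/{n}.png",im[...,::-1]);np.savez(f"{n}.npz",im=im,d=d,P=P)
E
```

```text
{'time': 0.0, 'qpos': array([-1.35496616e+00,  3.42731812e-01,  1.52501149e+00, -1.26386101e-05,
        1.27540646e+00, -1.45977710e-01]), 'qvel': array([-2.19501482e-05, -2.62883604e-03, -1.32101572e-03,  4.89122616e-04,
        2.23162133e-04,  4.50702756e-04]), 'joint_efforts': array([-5.09159254e-04, -4.31247103e+01, -2.44223571e+01,  7.17753265e-02,
        5.59368299e-02, -1.26275868e-04]), 'tool_pos': array([ 0.18575849, -0.49053878,  0.18754223]), 'tool_rot': array([-3.14005035e+00, -2.14539789e-04,  3.61811400e-01]), 'contact_force': array([ 0.48470255, -0.83976816, -0.20331622]), 'torque': array([0.03900543, 0.04229601, 0.00749086]), 'grip_force': 0.0, 'opening': 0.09226989378120337}
```

View pics/top.png

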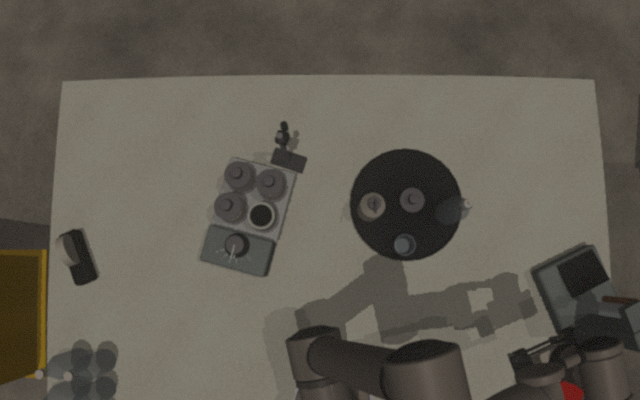

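View pics/side.png

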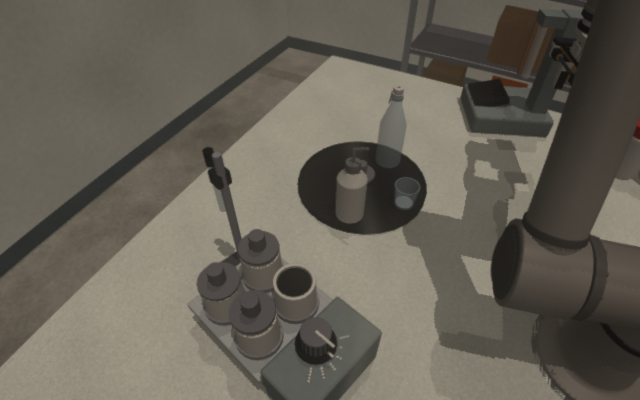

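The top view shows the lid on the tray at about (412,200), between the wash bottle (372,206), the swing-top bottle (450,208) and the beaker (404,244). The open jar is at (262,214), the lidded jars at (240,174), (272,182) and (229,205), and the sleeve at (236,244). Next I measure these positions.

```bash
python3 - <<'E'
from h import *
z=np.load("top.npz");P=z["P"];im=z["im"]
for n,(u,v) in dict(j1=(240,174),j2=(272,182),j3=(229,205),open=(262,214),slv=(236,244),lid=(412,200),wash=(372,206),swing=(450,208),beak=(404,244),tray=(406,225),stand=(283,135)).items():
    print(n,P[v,u].round(3))
# local layers by height
def layer(u,v,r,lo,hi):
    Q=P[v-r:v+r+1,u-r:u+r+1].reshape(-1,3);Q=Q[(Q[:,2]>lo)&(Q[:,2]<hi)]
    if len(Q)<4:return None
    c,rad=cv2.minEnclosingCircle((Q[:,:2]*1000).astype(np.float32))
    return len(Q),Q.mean(0).round(4),np.median(Q[:,2]).round(4),np.array(c).round(1),round(rad,1)
for n,u,v in(("j1",240,174),("j2",272,182),("j3",229,205)):
    print(n,"knob",layer(u,v,14,.176,.22),"flange",layer(u,v,17,.140,.172))
print("rim",layer(262,214,17,.130,.16))
print("lid knob",layer(412,200,12,.045,.09),"fl",layer(412,200,14,.02,.045))
print("slv",layer(236,244,14,.135,.17))
print("wash",layer(372,206,20,.15,.3),"low",layer(372,206,25,.08,.3)); print("swing",layer(450,208,25,.06,.3));print("beak",layer(404,244,14,.02,.1))
# platform/deck orientation
m=np.nan_to_num((P[...,2]>.100)&(P[...,2]<.120)); m[:220]=0;m[280:]=0;m[:,:195]=0;m[:,285:]=0
Q=P[m][:,:2]*1000; print(len(Q),cv2.minAreaRect(Q.astype(np.float32)))
cv2.imwrite("pics/c1.png",cv2.resize(im[105:285,190:490,::-1],None,fx=2.6,fy=2.6,interpolation=cv2.INTER_CUBIC))
s=np.load("side.npz");cv2.imwrite("pics/c2.png",cv2.resize(s["im"][225:400,185:390,::-1],None,fx=3.4,fy=3.4,interpolation=cv2.INTER_CUBIC))
E
```

```text
j1 [0.631 0.232 0.184]
j2 [0.608 0.149 0.193]
j3 [0.551 0.257 0.192]
open [0.533 0.18  0.141]
slv [0.454 0.244 0.159]
lid [ 0.578 -0.231  0.056]
wash [ 0.548 -0.105  0.171]
swing [ 0.543 -0.312  0.154]
beak [ 0.457 -0.213  0.008]
tray [ 0.512 -0.22   0.006]
stand [0.711 0.116 0.264]
j1 knob (97, array([0.6364, 0.2431, 0.1839]), np.float64(0.1844), array([637. , 243.9]), 14.0) flange (524, array([0.6339, 0.2398, 0.1528]), np.float64(0.1526), array([626.7, 233.2]), 51.3)
j2 knob (104, array([0.6128, 0.1606, 0.1892]), np.float64(0.1901), array([613.6, 160.9]), 14.4) flange (500, array([0.6113, 0.1594, 0.1581]), np.float64(0.1583), array([613.3, 161.1]), 36.1)
j3 knob (112, array([0.5511, 0.2662, 0.1927]), np.float64(0.1937), array([552.2, 267.1]), 14.3) flange (535, array([0.5507, 0.2641, 0.1609]), np.float64(0.1619), array([561.8, 260.8]), 47.2)
rim (581, array([0.529 , 0.1827, 0.1412]), np.float64(0.141), array([537.1, 177.5]), 46.0)
lid knob (82, array([ 0.5814, -0.2347,  0.0594]), np.float64(0.0597), array([ 582.1, -235.5]), 13.9) fl (408, array([ 0.5812, -0.2346,  0.0281]), np.float64(0.028), array([ 582. , -236.2]), 36.5)
slv (295, array([0.4524, 0.248 , 0.1545]), np.float64(0.1552), array([448.2, 250. ]), 29.2)
wash (151, array([ 0.5536, -0.1095,  0.1783]), np.float64(0.1687), array([ 548.7, -109.9]), 24.3) low (539, array([ 0.5523, -0.1071,  0.1414]), np.float64(0.1333), array([ 556.6, -111. ]), 34.0)
swing (681, array([ 0.5404, -0.3244,  0.1532]), np.float64(0.1499), array([ 544.7, -336.7]), 34.7)
beak (183, array([ 0.4544, -0.2116,  0.0517]), np.float64(0.0572), array([ 446.9, -197.2]), 38.8)
2140 ((465.15985107421875, 247.73599243164062), (182.0637664794922, 154.49566650390625), 76.01673126220703)
```

View pics/c1.png

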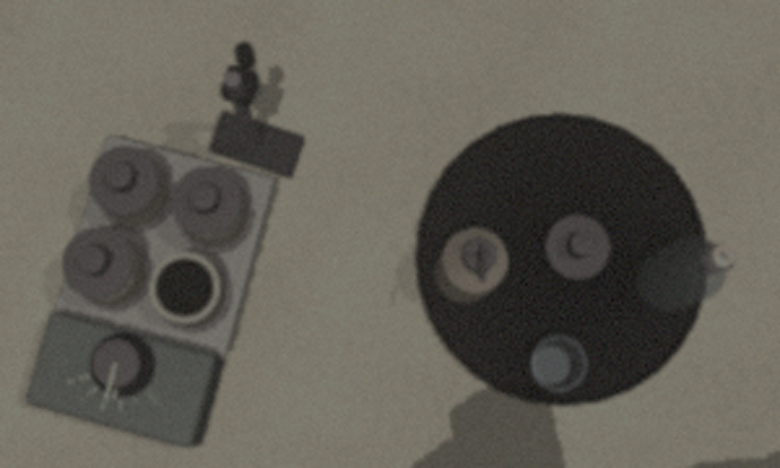

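View pics/c2.png

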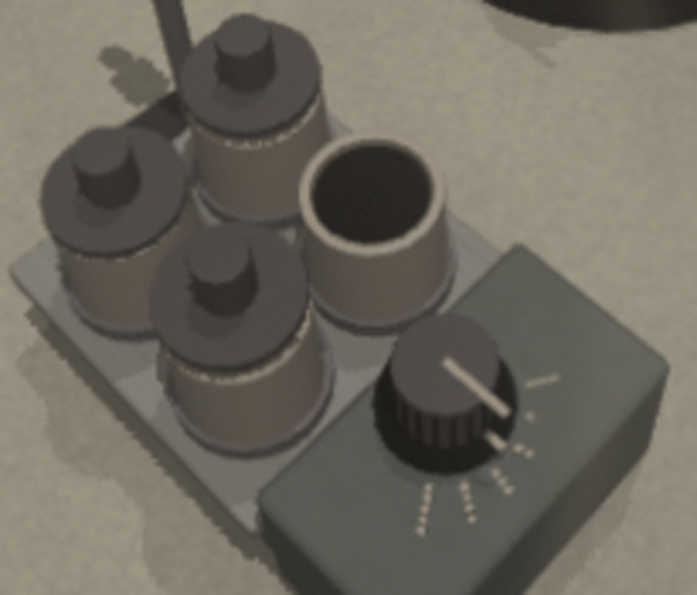

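The side crop shows the pointer at about (508,412), near the row of 2 studs. Four studs are at (467,502). The knob heights identify the lids: j3 is b (10 mm proud), j2 is c (6 mm) and j1 is d (home). Jar a is the open one, at about (0.529, 0.183).

Next I go above the loose lid, staying high enough to clear the bottles.

>>> send_rows:
  targets:
    - [1,0,0,0.05,0.13]
    - [1,0,0,0.05,0.13]
    - [1,0.04,0.025,0,0.13]
    - [1,0.045,0.029,0,0.13]
    - [1,0.045,0.029,0,0.13]

```text
time: 0.6
tool_pos: [0.3108, -0.4109, 0.2882]
tool_rot: [3.141, -0.0, 1.015]
contact_force: [0.9, -0.3, 0.2]
opening: 0.0919
grip_force: 0.0
```

>>> send_rows:
  targets:
    - [1,0.045,0.029,0,0.13]
    - [1,0.045,0.029,0,0.13]
    - [1,0.045,0.029,0,0.13]
    - [1,0.045,0.029,0,0.13]
    - [1,0.045,0.029,0,0.04]

```text
time: 1.1
tool_pos: [0.5214, -0.2749, 0.2879]
tool_rot: [-3.141, -0.0, 1.576]
contact_force: [-0.2, -1.1, -0.9]
opening: 0.0917
grip_force: 0.0
```

>>> send_rows:
  targets:
    - [1,0.041,0.027,0,0]
    - [1,0,0,0,0]
    - [1,0,0,0,0]

```text
time: 1.4
tool_pos: [0.5614, -0.2485, 0.2871]
tool_rot: [-3.14, -0.001, 1.574]
contact_force: [-0.3, -0.2, -0.1]
opening: 0.0918
grip_force: 0.0
```

```bash
python3 - <<'E'
from h import *
s=observe();print(s["tool_pos"],s["tool_rot"],s["contact_force"])
im,d,P=take("wrist");np.savez("w1.npz",im=im,P=P);cv2.imwrite("pics/w1.png",im[...,::-1])
def circ(lo,hi,cx,cy,r):
    m=(P[...,2]>lo)&(P[...,2]<hi)&(np.hypot(P[...,0]-cx,P[...,1]-cy)<r);Q=P[m]
    if len(Q)<5:return None
    c,R=cv2.minEnclosingCircle((Q[:,:2]*1000).astype(np.float32));return len(Q),np.median(Q,0).round(4),np.array(c).round(1),round(R,1)
print("knob",circ(.054,.068,.582,-.235,.03));print("fl",circ(.02,.036,.582,-.235,.05))
print("wash",circ(.08,.3,.55,-.108,.06),"swing",circ(.03,.3,.54,-.32,.07))
T=np.load("top.npz")["P"]
def t(lo,hi,cx,cy,r):
    m=(T[...,2]>lo)&(T[...,2]<hi)&(np.hypot(T[...,0]-cx,T[...,1]-cy)<r);Q=T[m]
    c,R=cv2.minEnclosingCircle((Q[:,:2]*1000).astype(np.float32));return len(Q),np.array(c).round(1),round(R,1)
print("stand base",t(.005,.03,.67,.12,.06),"col",t(.1,.32,.7,.11,.08)); print("swing hi",t(.17,.3,.54,-.32,.09), "low",t(.04,.12,.54,-.32,.07))
E
```

```text
[ 0.56142849 -0.24851316  0.28714683] [-3.13984428e+00 -5.80401425e-04  1.57409430e+00] [-0.27313725 -0.1872147  -0.10567633]
knob (382, array([ 0.5825, -0.2331,  0.0596]), array([ 582.5, -233.2]), 13.9)
fl (1829, array([ 0.5817, -0.2295,  0.0276]), array([ 582.5, -233.2]), 36.0)
wash (4154, array([ 0.5563, -0.1142,  0.1383]), array([ 557.5, -110.3]), 34.2) swing (3679, array([ 0.548 , -0.3161,  0.1427]), array([ 545.6, -307.8]), 51.7)
stand base (430, array([675. , 120.3]), 56.9) col (418, array([680.5, 120.8]), 58.4)
swing hi (211, array([ 545.7, -337.2]), 19.6) low (182, array([ 544.1, -332.7]), 33.5)
```

View pics/w1.png

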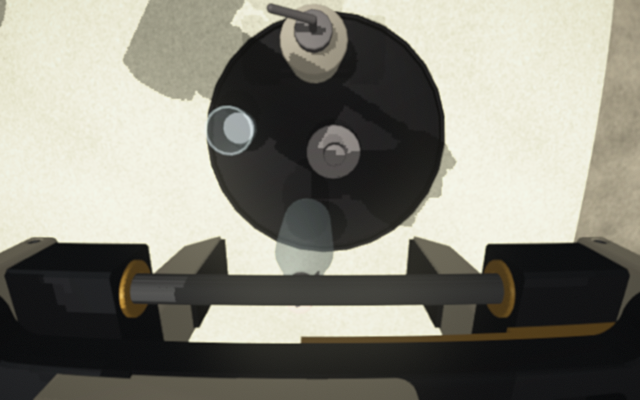

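The wrist view shows the lid knob at (333,152), with clear space on both sides in world x, which is the closing line. I go over it and down.

>>> send_rows:
  targets:
    - [1,0.021,0.0145,0,0]
    - [1,0,0,-0.05,0]
    - [1,0,0,-0.05,0]
    - [1,0,0,-0.05,0]
    - [1,0,0,-0.04,0]

```text
time: 1.95
tool_pos: [0.5797, -0.236, 0.0959]
tool_rot: [-3.14, -0.001, 1.569]
contact_force: [-0.4, -0.8, -0.1]
opening: 0.0916
grip_force: 0.0
```

>>> send_rows:
  targets:
    - [1,0,0,-0.03,0]
    - [1,0,0,-0.015,0]
    - [1,0,0,0,0]
    - [1,0,0,0,0]

```text
time: 2.35
tool_pos: [0.5816, -0.2362, 0.0542]
tool_rot: [3.141, 0.001, 1.57]
contact_force: [-0.3, -0.7, 0.9]
opening: 0.092
grip_force: 0.0
```

>>> send_rows:
  targets:
    - [1,0.001,0.002,-0.01,0]
    - [1,0,0,-0.01,0]
    - [1,0,0,0,0]
    - [1,0,0,0,0]

```text
time: 2.75
tool_pos: [0.583, -0.2328, 0.0331]
tool_rot: [-3.141, -0.0, 1.572]
contact_force: [0.3, -0.5, 0.7]
opening: 0.0919
grip_force: 0.0
```

>>> send_rows:
  targets:
    - [0,0,0,0,0]
    - [0,0,0,0,0]
    - [0,0,0,0,0]
    - [0,0,0,0,0]
    - [0,0,0,0,0]
  grip_force: 25

```text
time: 3.25
tool_pos: [0.5831, -0.2329, 0.0333]
tool_rot: [3.141, 0.0, 1.572]
contact_force: [0.3, -0.8, -0.6]
opening: 0.0563
grip_force: 0.0
```

>>> send_rows:
  targets:
    - [0,0,0,0,0]
    - [0,0,0,0,0]
    - [0,0,0,0,0]
    - [0,0,0,0,0]
    - [0,0,0,0,0]

```text
time: 3.75
tool_pos: [0.5831, -0.2329, 0.0332]
tool_rot: [3.141, 0.0, 1.572]
contact_force: [0.0, -0.4, -0.7]
opening: 0.0166
grip_force: 0.0
```

>>> send_rows:
  targets:
    - [0,0,0,0.01,0]
    - [0,0,0,0.03,0]
    - [0,0,0,0.04,0]
    - [0,0,0,0.04,0]
    - [0,0,0,0.04,0]

```text
time: 4.25
tool_pos: [0.5829, -0.2328, 0.1958]
tool_rot: [3.141, 0.0, 1.572]
contact_force: [0.1, -0.8, 0.4]
opening: 0.0003
grip_force: 0.0
```

>>> send_rows:
  targets:
    - [0,0,0,0.04,0]
    - [0,0,0,0.04,0]
    - [0,0,0,0.02,0]
    - [0,0,0,0,0]
    - [0,0,0,0,0]

```text
time: 4.75
tool_pos: [0.5828, -0.2328, 0.2932]
tool_rot: [3.141, 0.0, 1.572]
contact_force: [-0.0, -0.9, -0.3]
opening: 0.0007
grip_force: 0.0
```

The fingers shut to zero without any grip force, so they missed the knob. I look again.

```bash
python3 - <<'E'
from h import *
im,d,P=take("wrist");cv2.imwrite("pics/w2.png",im[...,::-1])
m=(P[...,2]>.04)&(P[...,2]<.11)&(np.hypot(P[...,0]-.58,P[...,1]+.235)<.09);Q=P[m]
print("wrist",len(Q),Q.mean(0) if len(Q) else 0)
im,d,T=take("top")
m=(T[...,2]>.045)&(T[...,2]<.09)&(np.hypot(T[...,0]-.58,T[...,1]+.235)<.09);Q=T[m]
print("top",len(Q),Q.mean(0) if len(Q) else 0)
im,d,T=take("side")
m=(T[...,2]>.045)&(T[...,2]<.09)&(np.hypot(T[...,0]-.58,T[...,1]+.235)<.05);Q=T[m]
print("side",len(Q),Q.mean(0) if len(Q) else 0)
c=calibration("wrist");print(np.array(c["hand_eye"]).round(4), c["k1"]);print(np.array(c["intrinsics"]))
cv2.imwrite("pics/s2.png",im[...,::-1])
E
```

```text
wrist 1064 [ 0.56370866 -0.27925305  0.06962267]
top 21 [ 0.58632682 -0.22703389  0.05896151]
side 59 [ 0.57489686 -0.2311813   0.05749049]
[[ 2.000e-04  9.628e-01  2.701e-01  7.250e-02]
 [ 1.000e+00 -1.000e-04 -5.000e-04 -3.000e-04]
 [-5.000e-04  2.701e-01 -9.628e-01 -1.961e-01]
 [ 0.000e+00  0.000e+00  0.000e+00  1.000e+00]] -0.07523370912813332
[[339.9841812    0.         316.67931214]
 [  0.         339.9841812  202.42108884]
 [  0.           0.           1.        ]]
```

View pics/w2.png

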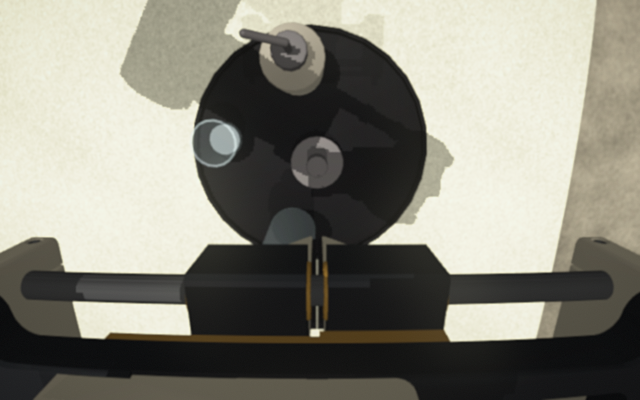

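The lid is still on the tray, at about (317,162). The fingers shut straight through where I expected the knob, so I measure how far the lid moved and check the geometry.

```bash
python3 - <<'E'
from h import *
s=observe();print(s["tool_pos"],s["tool_rot"],s["opening"])
im,d,P=take("wrist")
def circ(P,lo,hi,cx,cy,r):
    m=(P[...,2]>lo)&(P[...,2]<hi)&(np.hypot(P[...,0]-cx,P[...,1]-cy)<r);Q=P[m]
    if len(Q)<5:return None
    c,R=cv2.minEnclosingCircle((Q[:,:2]*1000).astype(np.float32));return len(Q),np.median(Q,0).round(4),np.array(c).round(1),round(R,1)
print("knob",circ(P,.050,.068,.582,-.235,.04));print("fl",circ(P,.02,.036,.582,-.235,.05))
for v in range(130,200,6): print(v,P[v,317].round(3),im[v,317])
for v in range(228,340,12): print(v,P[v,300:336:5].round(3).tolist()[::3])
im,d,T=take("side")
print("side",circ(T,.05,.068,.582,-.235,.04),circ(T,.02,.036,.582,-.235,.05))
E
```

```text
[ 0.58245578 -0.23261872  0.2915084 ] [-3.13887563e+00 -1.53879594e-03  1.57180881e+00] 0.000561961844284685
knob (375, array([ 0.5821, -0.2328,  0.0595]), array([ 582.5, -233.1]), 13.9)
fl (1744, array([ 0.5821, -0.2289,  0.0276]), array([ 582.7, -233.1]), 36.0)
130 [ 0.582 -0.19   0.007] [19 19 19]
136 [ 0.582 -0.198  0.004] [38 37 37]
142 [ 0.582 -0.204  0.028] [82 78 76]
148 [ 0.582 -0.213  0.026] [78 74 73]
154 [ 0.582 -0.219  0.037] [51 49 48]
160 [ 0.582 -0.224  0.059] [84 81 79]
166 [ 0.582 -0.232  0.059] [82 80 78]
172 [ 0.582 -0.24   0.058] [83 80 78]
178 [ 0.582 -0.253  0.029] [80 78 76]
184 [ 0.582 -0.262  0.028] [84 80 78]
190 [ 0.582 -0.276  0.005] [26 25 25]
196 [ 0.582 -0.285  0.006] [24 23 23]
228 [[0.561, -0.306, 0.086], [0.579, -0.329, 0.02], [0.602, -0.335, 0.005]]
240 [[0.574, -0.222, 0.335], [0.582, -0.223, 0.332], [0.589, -0.222, 0.335]]
252 [[0.578, -0.197, 0.405], [0.582, -0.223, 0.346], [0.586, -0.197, 0.405]]
264 [[0.578, -0.197, 0.413], [0.582, -0.223, 0.358], [0.586, -0.197, 0.412]]
276 [[0.579, -0.197, 0.418], [0.582, -0.202, 0.409], [0.585, -0.197, 0.419]]
288 [[0.579, -0.2, 0.419], [0.582, -0.204, 0.412], [0.585, -0.199, 0.42]]
300 [[0.579, -0.203, 0.419], [0.582, -0.206, 0.413], [0.586, -0.203, 0.418]]
312 [[0.579, -0.206, 0.419], [0.582, -0.235, 0.376], [0.586, -0.206, 0.419]]
324 [[0.579, -0.208, 0.42], [0.582, -0.24, 0.375], [0.586, -0.21, 0.419]]
336 [[0.579, -0.211, 0.421], [0.582, -0.211, 0.421], [0.586, -0.211, 0.421]]
side (53, array([ 0.5752, -0.232 ,  0.0594]), array([ 580. , -232.9]), 14.3) (113, array([ 0.5582, -0.2391,  0.0281]), array([ 565.5, -239.6]), 31.8)
```

View pics/s2.png

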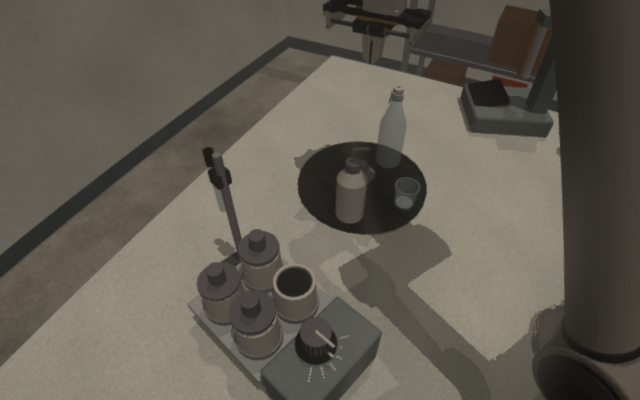

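The lid has not moved. Wrist depth shows the finger points starting at z≈0.333 while the TCP reads 0.2915, so the real tips may sit about 40 mm behind the reported TCP. That would explain a clean miss above the knob. I check this.

```bash
python3 - <<'E'
from h import *
import cell; print(cell.tcp_to_grasp)
s=observe();im,d,P=take("wrist")
m=(P[...,2]>.25)&(abs(P[...,0]-.5825)<.03)&(abs(P[...,1]+.2326)<.03)
Q=P[m]; print(len(Q),np.percentile(Q[:,2],[0,1,2,5,10,25]).round(4), s["tool_pos"])
v,u=np.nonzero(m)
for r in range(230,262,2):
    k=v==r
    if k.any(): print(r,u[k].min(),u[k].max(),Q[k].min(0).round(3),Q[k].max(0).round(3))
for r in (232,236,240,246): print(r,[(int(x),round(float(d[r,x]),3)) for x in range(296,340,3)])
E
```

```text
0.0188
29850 [0.3289 0.34   0.3548 0.4159 0.4189 0.4197] [ 0.58265645 -0.2327121   0.29184057]
236 310 323 [ 0.579 -0.222  0.329] [ 0.586 -0.222  0.33 ]
238 304 329 [ 0.576 -0.222  0.332] [ 0.589 -0.222  0.333]
240 298 335 [ 0.573 -0.224  0.331] [ 0.591 -0.222  0.336]
242 293 340 [ 0.571 -0.224  0.333] [ 0.594 -0.221  0.339]
244 287 346 [ 0.569 -0.224  0.336] [ 0.596 -0.221  0.341]
246 308 325 [ 0.579 -0.224  0.338] [ 0.586 -0.222  0.343]
248 308 325 [ 0.579 -0.224  0.341] [ 0.586 -0.222  0.345]
250 308 325 [ 0.579 -0.224  0.342] [ 0.586 -0.221  0.348]
252 308 325 [ 0.579 -0.224  0.345] [ 0.586 -0.221  0.35 ]
254 308 325 [ 0.579 -0.224  0.347] [ 0.586 -0.222  0.352]
256 308 325 [ 0.579 -0.224  0.349] [ 0.586 -0.222  0.354]
258 308 325 [ 0.579 -0.224  0.351] [ 0.586 -0.222  0.356]
260 308 325 [ 0.579 -0.225  0.351] [ 0.586 -0.222  0.358]
232 [(296, 0.408), (299, 0.411), (302, 0.416), (305, 0.425), (308, 0.433), (311, 0.446), (314, 0.469), (317, 0.512), (320, 0.513), (323, 0.513), (326, 0.515), (329, 0.514), (332, 0.514), (335, 0.513), (338, 0.514)]
236 [(296, 0.397), (299, 0.4), (302, 0.406), (305, 0.411), (308, 0.42), (311, 0.169), (314, 0.457), (317, 0.514), (320, 0.514), (323, 0.17), (326, 0.516), (329, 0.516), (332, 0.515), (335, 0.512), (338, 0.515)]
240 [(296, 0.386), (299, 0.165), (302, 0.164), (305, 0.164), (308, 0.163), (311, 0.164), (314, 0.168), (317, 0.168), (320, 0.167), (323, 0.164), (326, 0.164), (329, 0.165), (332, 0.165), (335, 0.163), (338, 0.516)]
246 [(296, 0.092), (299, 0.093), (302, 0.092), (305, 0.093), (308, 0.157), (311, 0.158), (314, 0.161), (317, 0.161), (320, 0.16), (323, 0.157), (326, 0.093), (329, 0.093), (332, 0.091), (335, 0.093), (338, 0.093)]
```

The tips really are about 37 mm above the reported TCP, so pad-centre height is TCP + 57 mm. I reopen and go down to TCP ≈ -0.006, watching the force.

>>> send_rows:
  targets:
    - [1,0,-0.001,-0.03,0]
    - [1,0,0,-0.04,0]
    - [1,0,0,-0.04,0]
    - [1,0,0,-0.04,0]
    - [1,0,0,-0.02,0]

```text
time: 5.55
tool_pos: [0.5809, -0.2328, 0.1188]
tool_rot: [-3.136, -0.003, 1.572]
contact_force: [-0.2, 0.3, -0.4]
opening: 0.0359
grip_force: 0.0
```

>>> send_rows:
  targets:
    - [1,0,0,-0.02,0]
    - [1,0,0,0,0]
    - [1,0,0,0,0]
    - [1,0,0,0,0]
    - [1,0,0,0,0]

```text
time: 6.05
tool_pos: [0.5837, -0.2343, 0.1047]
tool_rot: [3.139, 0.001, 1.572]
contact_force: [0.5, -0.2, 0.6]
opening: 0.0762
grip_force: 0.0
```

>>> send_rows:
  targets:
    - [1,0,0,-0.02,0]
    - [1,0,0,-0.02,0]
    - [1,0,0,-0.02,0]
    - [1,0,0,0,0]
    - [1,0,0,0,0]

```text
time: 6.55
tool_pos: [0.5835, -0.2342, 0.0442]
tool_rot: [3.141, 0.0, 1.572]
contact_force: [0.4, 0.5, 1.0]
opening: 0.0914
grip_force: 0.0
```

>>> send_rows:
  targets:
    - [1,0,0,-0.02,0]
    - [1,0,0,-0.01,0]
    - [1,0,0,0,0]
    - [1,0,0,0,0]

```text
time: 6.95
tool_pos: [0.5835, -0.2342, 0.0141]
tool_rot: [3.141, 0.0, 1.572]
contact_force: [0.1, -0.6, -0.1]
opening: 0.0919
grip_force: 0.0
```

>>> send_rows:
  targets:
    - [1,0,0,-0.01,0]
    - [1,0,0,-0.005,0]
    - [1,0,0,-0.003,0]
    - [1,0,0,0,0]

```text
time: 7.35
tool_pos: [0.5827, -0.2337, -0.0054]
tool_rot: [-3.141, -0.001, 1.572]
contact_force: [-0.6, 0.4, -0.7]
opening: 0.0917
grip_force: 0.0
```

>>> send_rows:
  targets:
    - [0,0,0,0,0]
    - [0,0,0,0,0]
    - [0,0,0,0,0]
    - [0,0,0,0,0]
    - [0,0,0,0,0]

```text
time: 7.85
tool_pos: [0.5831, -0.234, -0.0046]
tool_rot: [3.141, 0.0, 1.572]
contact_force: [0.2, 0.5, 0.2]
opening: 0.0564
grip_force: 0.0
```

>>> send_rows:
  targets:
    - [0,0,0,0,0]
    - [0,0,0,0,0]
    - [0,0,0,0,0]
    - [0,0,0,0,0]
    - [0,0,0,0,0]

```text
time: 8.35
tool_pos: [0.583, -0.2339, -0.0048]
tool_rot: [3.142, 0.0, 1.572]
contact_force: [0.4, 0.6, -0.5]
opening: 0.0273
grip_force: 25.0
```

The knob is gripped: opening 27 mm, 25 N. I lift and check that the grip holds.

>>> send_rows:
  targets:
    - [0,0,0,0.01,0]
    - [0,0,0,0.03,0]
    - [0,0,0,0.04,0]
    - [0,0,0,0.04,0]
    - [0,0,0,0.04,0]

```text
time: 8.85
tool_pos: [0.5828, -0.2338, 0.1575]
tool_rot: [3.141, 0.0, 1.572]
contact_force: [1.0, -0.3, -1.1]
opening: 0.0273
grip_force: 25.0
```

>>> send_rows:
  targets:
    - [0,0,0,0.04,0]
    - [0,0,0,0.04,0]
    - [0,0,0,0.03,0]
    - [0,0,0,0,0]

```text
time: 9.25
tool_pos: [0.5846, -0.2347, 0.2715]
tool_rot: [3.133, 0.005, 1.572]
contact_force: [1.0, 0.0, -0.5]
opening: 0.0275
grip_force: 25.0
```

>>> send_rows:
  targets:
    - [0,-0.01,0.03,0,0]
    - [0,-0.01,0.04,0,0]
    - [0,-0.01,0.045,0,0]
    - [0,-0.01,0.045,0,0]
    - [0,-0.01,0.045,0,0]

```text
time: 9.75
tool_pos: [0.5317, -0.0273, 0.2645]
tool_rot: [-3.14, -0.0, 1.571]
contact_force: [0.5, 0.5, -0.6]
opening: 0.0274
grip_force: 25.0
```

>>> send_rows:
  targets:
    - [0,-0.01,0.045,0,0]
    - [0,0,0.03,0,0]
    - [0,0,0.02,0,0]
    - [0,0,0,0,0]
    - [0,0,0,0,0]

```text
time: 10.25
tool_pos: [0.5226, 0.066, 0.2647]
tool_rot: [-3.14, 0.0, 1.573]
contact_force: [0.2, -0.8, -0.6]
opening: 0.0277
grip_force: 25.0
```

```bash
python3 - <<'E'
from h import *
s=observe();print(s["tool_pos"],s["tool_rot"],s["contact_force"],s["opening"],s["grip_force"])
im,d,P=take("wrist");np.savez("w3.npz",im=im,P=P);cv2.imwrite("pics/w3.png",im[...,::-1])
E
```

```text
[0.52256219 0.06604423 0.26467954] [-3.14047455e+00  4.88706957e-04  1.57285578e+00] [ 0.20778577 -0.77392488 -0.63151322] 0.027693951523623125 24.99922424554825
```

View pics/w3.png

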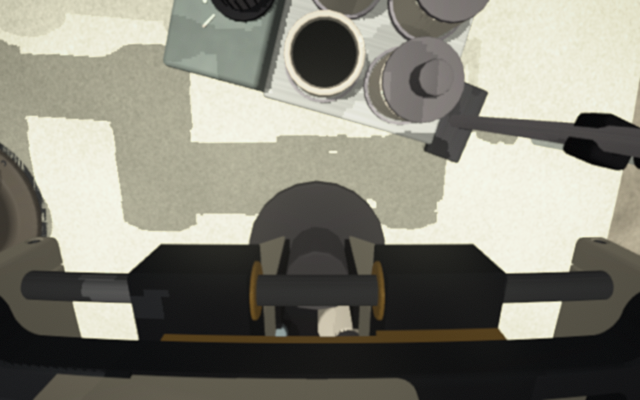

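The lid is held between the fingers. The open jar is at (326,54), lid c at (432,82), and the stand column is on the right. I fit the rim and the held flange from this view.

```bash
cat >> h.py <<'E'
def fit(P,lo,hi,cx,cy,r,r0=0):
    """Circle through outermost points of a height layer (per azimuth); centre, radius in mm"""
    from scipy.optimize import least_squares
    rr=np.hypot(P[...,0]-cx,P[...,1]-cy)
    Q=P[(P[...,2]>lo)&(P[...,2]<hi)&(rr<r)&(rr>=r0)]
    if len(Q)<20:return None
    a=((np.arctan2(Q[:,1]-cy,Q[:,0]-cx)+np.pi)/(2*np.pi)*36).astype(int); rq=np.hypot(Q[:,0]-cx,Q[:,1]-cy)
    E=np.array([Q[a==k][rq[a==k].argmax()] for k in set(a)])
    f=least_squares(lambda p:np.hypot(E[:,0]-p[0],E[:,1]-p[1])-p[2],[cx,cy,r],loss="soft_l1",f_scale=.001)
    c,R=cv2.minEnclosingCircle((Q[:,:2]*1000).astype(np.float32))
    return len(Q),len(E),(f.x*1000).round(1),"encl",np.array(c).round(1),round(R,1),"z",np.median(Q[:,2]).round(4)
E
python3 - <<'E'
from h import *
P=np.load("w3.npz")["P"]
print("rim",fit(P,.139,.150,.529,.184,.045))
m=(P[...,2]>.139)&(P[...,2]<.15)&(np.hypot(P[...,0]-.529,P[...,1]-.184)<.045);print(P[m].mean(0))
print("c knob",fit(P,.18,.2,.6135,.161,.03),"c fl",fit(P,.15,.17,.6135,.161,.045))
m=(P[...,2]>.26)&(P[...,2]<.33)&(np.hypot(P[...,0]-.5226,P[...,1]-.066)<.05);Q=P[m]
print(np.percentile(Q[:,2],[1,5,25,50,75]).round(4))
print("held fl",fit(P,.27,.312,.5226,.066,.045))
E
```

```text
rim (5054, 36, array([528.5, 185.1,  35.6]), 'encl', array([528.5, 185.3]), 36.0, 'z', np.float64(0.1411))
[0.52860451 0.18591856 0.14176524]
c knob (1132, 36, array([612.8, 162.1,  13.7]), 'encl', array([613. , 162.1]), 14.2, 'z', np.float64(0.1904)) c fl (4421, 36, array([612.9, 162.1,  35.8]), 'encl', array([613.2, 162. ]), 36.3, 'z', np.float64(0.1585))
[0.293  0.296  0.2969 0.2976 0.3168]
held fl (6676, 22, array([522.2,  67.1,  35.7]), 'encl', array([522.1,  67.1]), 35.9, 'z', np.float64(0.2972))
```

Rim centre is (528.5, 185.2) and the held lid's centre is (522.2, 67.1), so the shift is (+6.3, +118) mm.

>>> send_rows:
  targets:
    - [0,0.006,0.04,0,0]
    - [0,0,0.04,0,0]
    - [0,0,0.038,0,0]
    - [0,0,0,0,0]
    - [0,0,0,0,0]

```text
time: 10.8
tool_pos: [0.5291, 0.1834, 0.2647]
tool_rot: [-3.141, 0.001, 1.572]
contact_force: [0.7, -0.3, -1.4]
opening: 0.0276
grip_force: 25.0
```

```bash
python3 - <<'E'
from h import *
s=observe();print(s["tool_pos"],s["tool_rot"])
im,d,P=take("wrist");x,y,z=s["tool_pos"]
print("held fl",fit(P,z+.02,z+.045,x,y,.045)); print("rim?",fit(P,.135,.15,.5285,.1852,.04))
print("b",fit(P,.18,.205,.552,.267,.03),"d",fit(P,.17,.205,.637,.244,.03),"slv",fit(P,.148,.165,.4525,.248,.04))
np.savez("w4.npz",im=im,P=P)
E
```

```text
[0.52908603 0.18343103 0.26473162] [-3.14082560e+00  8.04414333e-04  1.57206567e+00]
held fl (6468, 22, array([528.7, 184.5,  35.7]), 'encl', array([528.6, 184.4]), 35.9, 'z', np.float64(0.2971))
rim? (2178, 20, array([528.4, 185.8,  35.6]), 'encl', array([528.4, 185.9]), 35.7, 'z', np.float64(0.1411))
b (1114, 36, array([551.6, 270.1,  13.8]), 'encl', array([551.8, 270.2]), 14.2, 'z', np.float64(0.1944)) d (1057, 36, array([635.9, 247.1,  13.5]), 'encl', array([635.7, 246.6]), 14.2, 'z', np.float64(0.1843)) slv (2455, 36, array([452.5, 252.1,  24.5]), 'encl', array([446.9, 253.5]), 30.6, 'z', np.float64(0.1555))
```

>>> send_rows:
  targets:
    - [0,0,0.001,-0.03,0]
    - [0,0,0,-0.03,0]
    - [0,0,0,-0.03,0]
    - [0,0,0,-0.02,0]
    - [0,0,0,0,0]

```text
time: 11.35
tool_pos: [0.5274, 0.1828, 0.1524]
tool_rot: [-3.136, 0.002, 1.569]
contact_force: [-0.4, -0.8, -1.0]
opening: 0.0274
grip_force: 25.0
```

>>> send_rows:
  targets:
    - [0,0,0,-0.005,0]
    - [0,0,0,-0.005,0]
    - [0,0,0,-0.005,0]
    - [0,0,0,0,0]
    - [0,0,0,0,0]

```text
time: 11.85
tool_pos: [0.5292, 0.1851, 0.1406]
tool_rot: [3.141, -0.0, 1.572]
contact_force: [0.6, 0.5, -1.4]
opening: 0.0274
grip_force: 25.0
```

>>> send_rows:
  targets:
    - [0,0,-0.0005,-0.004,0]
    - [0,0,0,-0.003,0]
    - [0,0,0,-0.003,0]
    - [0,0,0,0,0]
    - [0,0,0,0,0]
  grip_force: 50

```text
time: 12.35
tool_pos: [0.529, 0.1846, 0.1301]
tool_rot: [-3.141, 0.0, 1.572]
contact_force: [0.2, -0.0, -1.2]
opening: 0.0272
grip_force: 50.0
```

>>> send_rows:
  targets:
    - [0,0,0,-0.002,0]
    - [0,0,0,-0.002,0]
    - [0,0,0,0,0]

```text
time: 12.65
tool_pos: [0.5292, 0.1846, 0.1271]
tool_rot: [3.14, -0.0, 1.572]
contact_force: [-2.5, 0.0, 4.8]
opening: 0.0273
grip_force: 50.0
```

The contact is at seal depth, below the rim, so the plug is inside. I press on.

>>> send_rows:
  targets:
    - [0,0,0,-0.003,0]
    - [0,0,0,-0.003,0]
    - [0,0,0,0,0]
    - [0,0,0,0,0]

```text
time: 13.05
tool_pos: [0.5292, 0.1846, 0.121]
tool_rot: [3.141, -0.0, 1.572]
contact_force: [-1.5, -0.4, 6.2]
opening: 0.027
grip_force: 50.0
```

>>> send_rows:
  targets:
    - [0,0,0,-0.002,0]
    - [0,0,0,-0.002,0]
    - [0,0,0,0,0]
    - [0,0,0,0,0]

```text
time: 13.45
tool_pos: [0.5294, 0.1847, 0.12]
tool_rot: [3.138, -0.0, 1.572]
contact_force: [-9.3, -2.6, 25.0]
opening: 0.0273
grip_force: 50.0
```

The force rose to 25 N at the expected home height, so lid a is seated. I release, rise and shut the fingers, and check where the stand is before pressing c.

>>> send_rows:
  targets:
    - [0.5,0,0,0.003,0]
    - [0.5,0,0,0,0]
    - [0.5,0,0,0,0]
    - [0.5,0,0,0,0]
    - [0.5,0,0,0.03,0]

```text
time: 13.95
tool_pos: [0.5264, 0.1839, 0.1454]
tool_rot: [-3.133, 0.002, 1.572]
contact_force: [0.6, -0.0, 0.2]
opening: 0.0456
grip_force: 0.0
```

>>> send_rows:
  targets:
    - [0,0,0,0.04,0]
    - [0,0,0,0.04,0]
    - [0,0,0,0.03,0]
    - [0,0,0,0,0]
    - [0,0,0,0,0]
  grip_force: 40

```text
time: 14.45
tool_pos: [0.5291, 0.1846, 0.259]
tool_rot: [3.141, -0.0, 1.572]
contact_force: [0.9, 0.2, 0.3]
opening: 0.0105
grip_force: 0.0
```

```bash
python3 - <<'E'
from h import *
s=observe();print(s["tool_pos"],s["tool_rot"],s["opening"])
for n,P in (("w3",np.load("w3.npz")["P"]),("top",np.load("top.npz")["P"]),("side",np.load("side.npz")["P"])):
    for lo,hi in((.005,.03),(.05,.15),(.15,.2),(.2,.25),(.25,.31)):
        m=(P[...,2]>lo)&(P[...,2]<hi)&(abs(P[...,0]-.70)<.06)&(abs(P[...,1]-.11)<.09);m&=(np.hypot(P[...,0]-.613,P[...,1]-.162)>.045)&(np.hypot(P[...,0]-.636,P[...,1]-.247)>.045)
        if m.sum()>8:
            Q=P[m];print(n,lo,m.sum(),np.percentile(Q[:,:2],[3,97],axis=0).round(3).tolist(),Q.mean(0).round(3))
im,d,P=take("top")
print("a knob",fit(P,.17,.21,.5285,.185,.03)); 
im,d,P=take("side"); print("side a",fit(P,.17,.21,.5285,.185,.03))
E
```

```text
[0.52910194 0.18455931 0.25897453] [ 3.14128344e+00 -2.33919665e-05  1.57176484e+00] 0.010522709406438034
w3 0.005 2092 [[0.674, 0.077], [0.735, 0.165]] [0.705 0.118 0.014]
w3 0.05 993 [[0.642, 0.102], [0.697, 0.132]] [0.679 0.123 0.095]
w3 0.15 782 [[0.692, 0.109], [0.725, 0.132]] [0.7   0.122 0.176]
w3 0.2 1306 [[0.69, 0.108], [0.701, 0.138]] [0.694 0.124 0.231]
w3 0.25 2822 [[0.69, 0.107], [0.719, 0.137]] [0.698 0.123 0.268]
top 0.005 549 [[0.671, 0.057], [0.742, 0.168]] [0.703 0.117 0.013]
top 0.05 226 [[0.641, 0.1], [0.697, 0.198]] [0.667 0.14  0.076]
top 0.15 37 [[0.693, 0.107], [0.726, 0.129]] [0.701 0.119 0.174]
top 0.2 40 [[0.691, 0.105], [0.723, 0.135]] [0.697 0.12  0.231]
top 0.25 235 [[0.692, 0.105], [0.735, 0.135]] [0.711 0.117 0.279]
side 0.005 154 [[0.702, 0.119], [0.736, 0.149]] [0.719 0.135 0.014]
side 0.05 262 [[0.658, 0.12], [0.704, 0.178]] [0.69  0.137 0.105]
side 0.15 279 [[0.691, 0.117], [0.73, 0.133]] [0.707 0.125 0.176]
side 0.2 284 [[0.69, 0.117], [0.728, 0.139]] [0.7   0.128 0.227]
side 0.25 617 [[0.691, 0.111], [0.731, 0.139]] [0.706 0.126 0.277]
a knob None
side a (280, 36, array([527.9, 186.6,  13.5]), 'encl', array([527.6, 186.1]), 14.6, 'z', np.float64(0.1842))
```

Lid a sits at the same height as the home lid d. The stand starts at x ≈ 0.69, so I turn the hand until its long side and the camera face away from it, then go over lid c.

>>> send_rows:
  targets:
    - [0,0,0,0,0.13]
    - [0,0,0,0,0.13]
    - [0,0,0,0,0.13]
    - [0,0,0,0,0.13]
    - [0,0,0,0,0.13]

```text
time: 15.05
tool_pos: [0.5284, 0.1844, 0.2573]
tool_rot: [-3.139, -0.002, 2.227]
contact_force: [0.2, -0.1, -0.3]
opening: 0.0002
grip_force: 0.0
```

>>> send_rows:
  targets:
    - [0,0,0,0,0.13]
    - [0,0.028,-0.0075,0,0.13]
    - [0,0.028,-0.0075,0,0]
    - [0,0.028,-0.0075,0,0]
    - [0,0,0,0,0]

```text
time: 15.55
tool_pos: [0.6147, 0.1605, 0.2557]
tool_rot: [-3.138, -0.002, 2.48]
contact_force: [-0.0, -0.5, -1.7]
opening: 0.0004
grip_force: 0.0
```

>>> send_rows:
  targets:
    - [0,0,0,-0.03,0]
    - [0,0,0,-0.03,0]
    - [0,0,0,-0.03,0]
    - [0,0,0,0,0]
    - [0,0,0,0,0]

```text
time: 16.05
tool_pos: [0.6124, 0.1622, 0.169]
tool_rot: [-3.14, -0.001, 2.482]
contact_force: [-0.0, 0.6, 1.0]
opening: 0.0005
grip_force: 0.0
```

>>> send_rows:
  targets:
    - [0,0,0,-0.008,0]
    - [0,0,0,-0.005,0]
    - [0,0,0,-0.003,0]
    - [0,0,0,0,0]

```text
time: 16.45
tool_pos: [0.6129, 0.1621, 0.1531]
tool_rot: [-3.141, -0.0, 2.482]
contact_force: [0.5, -0.0, -0.6]
opening: 0.0
grip_force: 0.0
```

>>> send_rows:
  targets:
    - [0,0,0,-0.002,0]
    - [0,0,0,-0.002,0]
    - [0,0,0,0,0]

```text
time: 16.75
tool_pos: [0.6134, 0.1621, 0.1507]
tool_rot: [3.14, 0.001, 2.482]
contact_force: [-1.3, 0.2, 6.5]
opening: 0.0004
grip_force: 2.9
```

>>> send_rows:
  targets:
    - [0,0,0,-0.002,0]
    - [0,0,0,-0.002,0]
    - [0,0,0,0,0]
    - [0,0,0,0,0]

```text
time: 17.15
tool_pos: [0.6134, 0.1622, 0.1469]
tool_rot: [3.14, 0.001, 2.482]
contact_force: [-2.1, -1.4, 5.2]
opening: 0.0001
grip_force: 3.2
```

>>> send_rows:
  targets:
    - [0,0,0,-0.002,0]
    - [0,0,0,0,0]
    - [0,0,0,0,0]

```text
time: 17.45
tool_pos: [0.6135, 0.1621, 0.1467]
tool_rot: [3.139, 0.002, 2.482]
contact_force: [-4.5, -0.7, 15.5]
opening: 0.0006
grip_force: 7.8
```

>>> send_rows:
  targets:
    - [0,0,0,-0.002,0]
    - [0,0,0,0,0]
    - [0,0,0,0,0]

```text
time: 17.75
tool_pos: [0.6135, 0.1622, 0.1466]
tool_rot: [3.138, 0.004, 2.482]
contact_force: [-9.6, -2.8, 26.1]
opening: 0.0006
grip_force: 12.5
```

>>> send_rows:
  targets:
    - [0,0,0,0.02,0]
    - [0,0,0,0.03,0]
    - [0,0,0,0.02,0]
    - [0,-0.03,0.05,0,0]
    - [0,-0.03,0.05,0,0]

```text
time: 18.25
tool_pos: [0.562, 0.2478, 0.2122]
tool_rot: [3.14, 0.001, 2.478]
contact_force: [0.5, 1.0, 0.6]
opening: 0.0003
grip_force: 0.0
```

>>> send_rows:
  targets:
    - [0,-0.001,0.008,0,0]
    - [0,0,0,0,0]
    - [0,0,0,0,0]

```text
time: 18.55
tool_pos: [0.5612, 0.2551, 0.2113]
tool_rot: [-3.142, 0.001, 2.482]
contact_force: [0.4, -0.1, -0.4]
opening: 0.0001
grip_force: 0.0
```

>>> send_rows:
  targets:
    - [0,-0.0095,0.015,0,0]
    - [0,0,0,-0.025,0]
    - [0,0,0,-0.025,0]
    - [0,0,0,0,0]
    - [0,0,0,0,0]

```text
time: 19.05
tool_pos: [0.5512, 0.2706, 0.1615]
tool_rot: [-3.141, -0.0, 2.481]
contact_force: [0.4, -0.1, 0.5]
opening: 0.0003
grip_force: 0.0
```

>>> send_rows:
  targets:
    - [0,0,0,-0.003,0]
    - [0,0,0,-0.003,0]
    - [0,0,0,-0.003,0]
    - [0,0,0,0,0]

```text
time: 19.45
tool_pos: [0.5518, 0.271, 0.1535]
tool_rot: [3.139, 0.001, 2.482]
contact_force: [0.0, 0.2, 4.6]
opening: 0.0007
grip_force: 2.1
```

>>> send_rows:
  targets:
    - [0,0,0,-0.003,0]
    - [0,0,0,-0.003,0]
    - [0,0,0,0,0]
    - [0,0,0,0,0]

```text
time: 19.85
tool_pos: [0.5518, 0.271, 0.1476]
tool_rot: [3.139, 0.002, 2.482]
contact_force: [-0.0, -0.7, 6.7]
opening: 0.0004
grip_force: 2.6
```

>>> send_rows:
  targets:
    - [0,0,0,-0.002,0]
    - [0,0,0,-0.002,0]
    - [0,0,0,0,0]
    - [0,0,0,0,0]

```text
time: 20.25
tool_pos: [0.552, 0.271, 0.1466]
tool_rot: [3.137, 0.003, 2.482]
contact_force: [-5.6, -3.1, 21.5]
opening: 0.0001
grip_force: 10.6
```

>>> send_rows:
  targets:
    - [0,0,0,-0.001,0]
    - [0,0,0,0,0]
    - [0,0,0,0,0]

```text
time: 20.55
tool_pos: [0.5521, 0.271, 0.1466]
tool_rot: [3.137, 0.004, 2.482]
contact_force: [-7.9, -3.7, 26.2]
opening: 0.0006
grip_force: 13.1
```

>>> send_rows:
  targets:
    - [0.7,0,0,0.02,0]
    - [0.7,0,0,0.03,0]
    - [0.7,0,0,0.04,0]
    - [0.7,0,0,0.03,0]
    - [0.7,0,0,0,0]

```text
time: 21.05
tool_pos: [0.553, 0.2715, 0.2666]
tool_rot: [3.133, 0.005, 2.482]
contact_force: [-0.4, -0.4, -0.4]
opening: 0.036
grip_force: 0.0
```

```bash
python3 - <<'E'
from h import *
s=observe();print(s["tool_pos"],s["tool_rot"])
im,d,P=take("wrist");np.savez("w5.npz",im=im,P=P);cv2.imwrite("pics/w5.png",im[...,::-1])
print("slv",fit(P,.148,.165,.4525,.251,.035))
im2,d,S=take("side");np.savez("s5.npz",im=im2,P=S)
for n,x,y in(("a",.5285,.1852),("b",.5517,.2705),("c",.613,.1621),("d",.636,.247)): print(n,"w",fit(P,.17,.21,x,y,.03),"\n s",fit(S,.17,.21,x,y,.03))
E
```

```text
[0.55301427 0.27154476 0.26662095] [3.13342232 0.00521767 2.48178514]
slv (2441, 36, array([452.4, 252. ,  24.6]), 'encl', array([447.6, 252.4]), 29.6, 'z', np.float64(0.1556))
a w (858, 36, array([528.6, 186.3,  13.4]), 'encl', array([529.1, 185.8]), 14.3, 'z', np.float64(0.1844)) 
 s (278, 36, array([527.6, 186.5,  13.5]), 'encl', array([527.9, 185.9]), 14.4, 'z', np.float64(0.1844))
b w (884, 36, array([551.3, 270.5,  13.6]), 'encl', array([551.4, 270.4]), 13.9, 'z', np.float64(0.1844)) 
 s (326, 36, array([551. , 271.1,  13.5]), 'encl', array([550.8, 271. ]), 14.7, 'z', np.float64(0.1847))
c w (81, 10, array([613.6, 163.4,  13.1]), 'encl', array([620.9, 168.9]), 9.4, 'z', np.float64(0.1844)) 
 s None
d w (177, 10, array([635.8, 247.3,  13.4]), 'encl', array([626.7, 246.7]), 9.6, 'z', np.float64(0.1803)) 
 s (198, 22, array([634.8, 248.3,  13. ]), 'encl', array([634.7, 248.4]), 13.5, 'z', np.float64(0.1839))
```

View pics/w5.png

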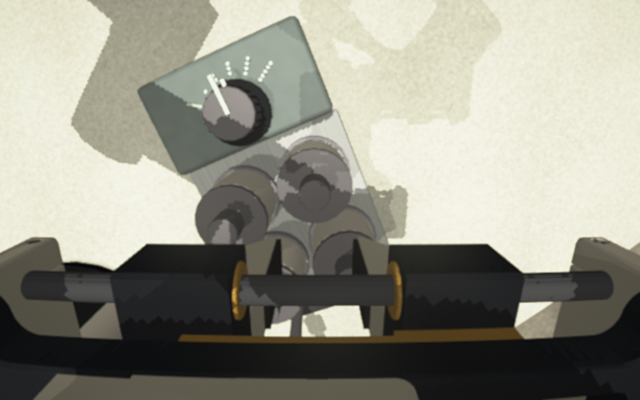

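All four knob tops read z ≈ 0.184, so every lid is home. The sleeve is at (230,110), with its pointer tip at (212,77). I measure the pointer and stud angles.

```bash
cat > ptr.py <<'E'
from h import *
A=np.array([.4523,.2519]); PH=np.pi-np.deg2rad(15.3)
def ptr(im,P,tag):
    g=im.min(2).astype(int);X=P[...,:2]-A;r=np.hypot(X[...,0],X[...,1]);th=np.arctan2(X[...,1],X[...,0])
    val=1.0-((th-PH+np.pi)%(2*np.pi)-np.pi)
    for nm,lo,hi,r0,r1 in(("cap",.150,.165,0,.035),("skirt",.115,.122,.024,.036)):
        reg=(P[...,2]>lo)&(P[...,2]<hi)&(r<r1)&(r>=r0)
        if reg.sum()<20: continue
        t=np.median(g[reg])*1.0; hi_=np.percentile(g[reg],99.5); thr=(t+hi_)/2 if nm=="cap" else (t+hi_)/2
        m=reg&(g>thr); 
        if m.sum()<4: continue
        Q=X[m]; k=r[m]>.008
        vx,vy,x0,y0=cv2.fitLine((Q*1000).astype(np.float32),cv2.DIST_HUBER,0,.01,.01).ravel()
        if vx*Q[k].mean(0)[0]+vy*Q[k].mean(0)[1]<0: vx,vy=-vx,-vy
        off=x0*vy-y0*vx
        print(tag,nm,m.sum(),t,hi_,"median val",np.median(val[m][k]).round(3),"line val",round(1-((np.arctan2(vy,vx)-PH+np.pi)%(2*np.pi)-np.pi),3),"line offset mm",round(float(off),1),"r",r[m].min().round(3),r[m].max().round(3))
    reg=(P[...,2]>.104)&(P[...,2]<.1145)&(r<.075)&(r>.037); 
    bg=cv2.medianBlur(im.min(2),21).astype(int)
    m=reg&(g-bg>25); h,e=np.histogram(val[m],bins=np.arange(-.3,2.31,.1)); print(tag,"studs",dict((round(float(a)+.05,2),int(b)) for a,b in zip(e,h) if b))
E
python3 - <<'E'
from ptr import *
for t in("w5","w4","s5"):
    z=np.load(t+".npz"); ptr(z["im"],z["P"],t)
z=np.load("w5.npz")
cv2.imwrite("pics/z5.png",cv2.resize(z["im"][10:160,130:340,::-1],None,fx=3.6,fy=3.6,interpolation=cv2.INTER_CUBIC))
E
```

```text
w5 cap 202 138.0 238.0 median val 0.976 line val 0.999 line offset mm -0.5 r 0.001 0.035
w5 skirt 37 45.0 240.0 median val 0.978 line val 1.459 line offset mm -14.3 r 0.028 0.034
w5 studs {-0.05: 26, 0.05: 16, 0.35: 8, 0.45: 7, 0.55: 1, 0.65: 9, 0.75: 10, 0.85: 12, 1.15: 27, 1.25: 29, 1.55: 39, 1.65: 31, 1.95: 47, 2.05: 43}
w4 cap 179 132.0 238.0 median val 0.968 line val 0.974 line offset mm -0.1 r 0.001 0.035
w4 skirt 62 45.0 94.73500000000001 median val -0.189 line val -0.852 line offset mm 7.1 r 0.026 0.033
w4 studs {-0.05: 23, 0.05: 28, 0.35: 9, 0.45: 6, 0.75: 18, 0.85: 17, 0.95: 9, 1.15: 28, 1.25: 26, 1.55: 38, 1.65: 34, 1.95: 49, 2.05: 38}
s5 cap 62 81.0 145.0 median val 0.954 line val 1.015 line offset mm -1.3 r 0.002 0.035
s5 skirt 21 32.0 140.19999999999982 median val 0.955 line val 1.232 line offset mm -8.4 r 0.025 0.036
s5 studs {-0.05: 12, 0.05: 7, 0.35: 2, 0.75: 4, 0.85: 1, 1.15: 8, 1.25: 4, 1.55: 12, 1.65: 2, 1.95: 17, 2.05: 4}
```

The pointer reads about 0.975, and the stud rows land right on 0.4·N, so the target is 1.6. I go over the sleeve with the closing line square to the pointer.

>>> send_rows:
  targets:
    - [0.8,-0.025,-0.005,0,0.105]
    - [0.8,-0.025,-0.005,0,0.105]
    - [0.8,-0.025,-0.005,0,0.105]
    - [0.8,-0.025,-0.005,0,0.1]
    - [0.8,0,0,0,0]

```text
time: 21.65
tool_pos: [0.448, 0.2503, 0.2602]
tool_rot: [-3.14, -0.003, 2.9]
contact_force: [0.5, -0.2, 0.4]
opening: 0.0735
grip_force: 0.0
```

>>> send_rows:
  targets:
    - [0.8,0,0,-0.02,0]
    - [0.8,0,0,-0.03,0]
    - [0.8,0,0,-0.02,0]
    - [0.8,0,0,0,0]
    - [0.8,0,0,0,0]

```text
time: 22.15
tool_pos: [0.4514, 0.2508, 0.1909]
tool_rot: [-3.141, -0.001, 2.896]
contact_force: [-0.3, 0.0, -0.4]
opening: 0.0737
grip_force: 0.0
```

>>> send_rows:
  targets:
    - [0.8,0.0005,0.001,-0.03,0]
    - [0.8,0,0,-0.03,0]
    - [0.8,0,0,-0.02,0]
    - [0.8,0,0,-0.01,0]
    - [0.8,0,0,0,0]

```text
time: 22.65
tool_pos: [0.4517, 0.2518, 0.101]
tool_rot: [-3.141, -0.001, 2.896]
contact_force: [-0.1, 0.5, 0.4]
opening: 0.0734
grip_force: 0.0
```

>>> send_rows:
  targets:
    - [0.8,0,0,-0.01,0]
    - [0.8,0,0,0,0]
    - [0.8,0,0,0,0]

```text
time: 22.95
tool_pos: [0.452, 0.2519, 0.0918]
tool_rot: [3.141, 0.001, 2.897]
contact_force: [-0.4, -0.1, 0.4]
opening: 0.0732
grip_force: 0.0
```

>>> send_rows:
  targets:
    - [0.3,0,0,0,0]
    - [0.3,0,0,0,0]
    - [0.3,0,0,0,0]
    - [0.3,0,0,0,0]
    - [0.3,0,0,0,0]
  grip_force: 30

```text
time: 23.45
tool_pos: [0.4518, 0.2521, 0.0914]
tool_rot: [3.141, 0.0, 2.897]
contact_force: [-0.1, 0.6, 0.2]
opening: 0.0473
grip_force: 30.0
```

Gripped on 47 mm with hardly any side force. I turn clockwise by 0.625 rad.

>>> send_rows:
  targets:
    - [0.3,0,0,0,-0.125]
    - [0.3,0,0,0,-0.125]
    - [0.3,0,0,0,-0.125]
    - [0.3,0,0,0,-0.125]
    - [0.3,0,0,0,-0.125]

```text
time: 23.95
tool_pos: [0.452, 0.2525, 0.0915]
tool_rot: [3.14, -0.0, 2.267]
contact_force: [1.6, 2.8, -0.1]
opening: 0.0471
grip_force: 30.0
```

>>> send_rows:
  targets:
    - [0.3,0,0,0,0]
    - [0.3,0,0,0,0]
    - [0.3,0,0,0,0]

```text
time: 24.25
tool_pos: [0.4521, 0.2524, 0.0915]
tool_rot: [3.14, -0.0, 2.275]
contact_force: [2.3, 4.4, -0.1]
opening: 0.0477
grip_force: 30.0
```

```bash
python3 - <<'E'
from ptr import *
s=observe();print(s["tool_pos"],s["tool_rot"],s["contact_force"])
for n in("wrist","side"): im,d,P=take(n);ptr(im,P,n)
E
```

```text
[0.45205352 0.25244787 0.09145366] [ 3.13989704e+00 -2.11686776e-04  2.27456130e+00] [ 2.25909613  4.38121878 -0.07283254]
wrist cap 214 60.0 208.0 median val 1.598 line val 1.668 line offset mm -2.2 r 0.023 0.035
wrist skirt 166 30.5 212.0 median val 1.602 line val 1.584 line offset mm 0.6 r 0.025 0.035
wrist studs {-0.05: 10, 0.05: 10, 0.35: 16, 0.45: 14, 0.65: 9, 0.75: 21, 0.85: 33, 1.15: 68, 1.25: 67, 1.55: 91, 1.65: 96, 1.95: 120, 2.05: 112}
side cap 20 43.0 123.74000000000001 median val 1.586 line val 1.541 line offset mm 1.3 r 0.026 0.035
side skirt 25 26.0 123.0 median val 1.585 line val 1.562 line offset mm 0.7 r 0.024 0.036
side studs {0.75: 2, 0.85: 2, 1.15: 4, 1.25: 4, 1.55: 9, 1.95: 15, 2.05: 2}
```

The pointer is at 1.60 (wrist view). I release, rise and check.

>>> send_rows:
  targets:
    - [0.7,0,0,0,0]
    - [0.7,0,0,0,0]
    - [0.7,0,0,0,0]
    - [0.7,0,0,0,0]
    - [0.7,0,0,0.02,0]

```text
time: 24.85
tool_pos: [0.4498, 0.2509, 0.1093]
tool_rot: [-3.136, -0.002, 2.272]
contact_force: [0.2, 0.6, 0.0]
opening: 0.0639
grip_force: 0.0
```

>>> send_rows:
  targets:
    - [0.7,0,0,0.04,0]
    - [0.7,0,0,0.04,0]
    - [0.7,0,0,0.04,0]
    - [0.7,0,0,0.04,0]
    - [0.7,0,0,0,0]

```text
time: 25.35
tool_pos: [0.4539, 0.2526, 0.277]
tool_rot: [3.132, 0.004, 2.272]
contact_force: [0.8, 0.4, 0.2]
opening: 0.0642
grip_force: 0.0
```

>>> send_rows:
  targets:
    - [0.7,-0.02,-0.04,0,0]
    - [0.7,-0.02,-0.04,0,0]
    - [0.7,0,-0.04,0,0]
    - [0.7,0,0,0,0]
    - [0.7,0,0,0,0]

```text
time: 25.85
tool_pos: [0.4115, 0.1312, 0.271]
tool_rot: [3.142, -0.0, 2.27]
contact_force: [-0.4, 0.7, 0.4]
opening: 0.0646
grip_force: 0.0
```

```bash
python3 - <<'E'
from ptr import *
s=observe();print(s["tool_pos"],s["contact_force"],s["opening"])
for n in("wrist","side","top"):
    im,d,P=take(n);ptr(im,P,n)
    for k,x,y in(("a",.5285,.1852),("b",.5517,.2705),("c",.613,.1621),("d",.636,.247)):
        f=fit(P,.17,.21,x,y,.03); print(n,k,f and (f[0],f[2],f[-1]))
    if n!="wrist": print("wash",(fit(P,.08,.16,.5565,-.111,.05)),"\nbeaker",fit(P,.03,.07,.447,-.2,.05),"\nswing",fit(P,.17,.25,.545,-.337,.04))
E
```

```text
[0.41151633 0.13121197 0.27101772] [-0.37300964  0.73144312  0.39394686] 0.06456583615488186
wrist cap 185 109.0 213.0 median val 1.595 line val 1.575 line offset mm 0.4 r 0.0 0.035
wrist skirt 61 35.0 213.0 median val 1.583 line val 1.391 line offset mm 6.1 r 0.025 0.035
wrist studs {-0.05: 22, 0.05: 25, 0.35: 6, 0.45: 7, 0.75: 16, 0.85: 14, 1.15: 24, 1.25: 25, 1.55: 31, 1.65: 33, 1.95: 25, 2.05: 35, 2.15: 1}
wrist a (832, array([528.2, 185.7,  13.3]), np.float64(0.1843))
wrist b (963, array([550.6, 270. ,  13.7]), np.float64(0.1841))
wrist c None
wrist d (492, array([634.7, 246.9,  13.4]), np.float64(0.1809))
side cap 61 65.0 115.0 median val 1.572 line val 1.597 line offset mm -0.6 r 0.001 0.035
side skirt 24 28.0 111.77999999999997 median val 1.582 line val 1.594 line offset mm -0.3 r 0.025 0.035
side studs {0.75: 2, 0.85: 2, 1.15: 4, 1.25: 1, 1.55: 7, 1.65: 1, 1.95: 12, 2.05: 3}
side a (280, array([527.7, 186.5,  13.4]), np.float64(0.1844))
side b (328, array([551. , 271.1,  13.6]), np.float64(0.1847))
side c (241, array([611.8, 163.7,  13.2]), np.float64(0.1843))
side d (283, array([635.2, 248.2,  13.1]), np.float64(0.1849))
wash None 
beaker (215, 19, array([ 450.6, -201.8,   30.4]), 'encl', array([ 452.2, -201.7]), 31.0, 'z', np.float64(0.0536)) 
swing None
top studs {}
top a (82, array([529.7, 181.9,  11.4]), np.float64(0.1834))
top b (102, array([551.8, 266.2,  12.6]), np.float64(0.1841))
top c (98, array([613.6, 160.4,  12.7]), np.float64(0.1838))
top d (102, array([636.8, 242.8,  13. ]), np.float64(0.184))
wash (392, 36, array([ 556.3, -110.5,   33.1]), 'encl', array([ 556.3, -111.2]), 34.2, 'z', np.float64(0.1291)) 
beaker (153, 36, array([ 453.8, -204.3,   28.1]), 'encl', array([ 452.9, -204.6]), 29.6, 'z', np.float64(0.0606)) 
swing (214, 35, array([ 543.2, -333.7,   14.7]), 'encl', array([ 544.7, -335.5]), 20.2, 'z', np.float64(0.2084))
```

All four lids are home, the sleeve reads about 1.59 (number 4 is 1.6), the bystanders have not moved, and the arm is clear.

```bash
python3 -c "from cell import hand_in; print(hand_in())"
```

```text
the job is handed in; nothing more can be done
None
```

The job is handed in: the loose lid is on jar a, all four lids measure home, the sleeve was turned last and reads 4, the bystanders stand where they were, and it took about 26 s after one missed first grasp.

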